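# Swap the salt for the stock carton at the back of the condiment tray

## Robot

A 6-joint arm with a two-finger parallel gripper is mounted at the origin on a cart in front of the work surface, level with it; the furniture and walls round the work are solid. World frame = base frame: x ahead of the robot, y to its left, z up, the work surface at z = 0. Lengths are in m, angles in rad, forces in N, time in s.
With the tool pointing down it reaches from about 0.35 to 0.875 m from the base axis. Payload 4.2 kg.
Tool frame: the origin (TCP) lies between the finger pads; the fingertips stand 11 mm ahead of it and the grasp point (between the pads) lies 8 mm behind it; z points along the fingers, y is the line along which they close (so a half turn about z gives the same grasp; the last joint's range is limited). The gripper opens to 85 mm and grips with 20 to 120 N. Pads are 22 mm wide; open, the fingers measure 114 mm over their backs; the gripper's body (76 mm by 85 mm) begins 54 mm behind the grasp point. The pads swing forward as they close: fully open they stand 13 mm farther back than shut.
Start: joints at [-1.077, 0.385, 0.008, 0, -1.194, -0.259], TCP at [0.145, -0.608, 0.242] pointing down, gripper open.
Joint ranges: [-3.14, 3.14], [-1.21, 2.06], [-1.07, 1.41], [-3.16, 2.05], [-2.99, -0.16], [-3.1, 3.1]. Speed limits (rad/s): [2.79, 2.79, 3.14, 3.14, 3.14, 3.14].

## Interface

Orientations are given as a unit quaternion [x, y, z, w].
In Python, from workcell import * gives the robot as it stands.
- The arm moves only by the tool jog_arm, never from a script. Its argument "commands" is text: rows parted by semicolons, each of 6 numbers parted by spaces: the shift along the world's x, y, z in mm, then the turn, a rotation vector about the world's x, y, z in rad. A call has exactly 8 rows; each row is the pose to reach, as a shift and turn from the pose commanded when the call began; what a row does not reach only later rows make up. A row lasts 1/8 s, in which the tool goes at most 62.5 mm and 10.7 degrees, less where a joint would pass 70% of its speed; a pose out of reach is approached as far as the arm can. A call with a gripper value outside its range is refused whole. "hand" is the opening in per cent of the stroke, from 0 (shut) to 100 (fully open), set as the call begins (left out, the last holds). The fingers move at their own pace and stop on an object; the grip force is fixed at half the most. Time passes only in rows, so rows that repeat a pose let the fingers close, or fill a call up. It gives the time, the measured TCP pose, the force, the opening and the grip force at its end, in the units of the state.
- get_obs(): the state, without advancing time (a new reading comes with each control period).
- get_image(name): name is "side" or "top"; returns a dict with "color" (384x512x3 uint8, blue, green, red), "K" (3x3 intrinsics, pixels), "extrinsics" (4x4, takes a point from camera to world coordinates). Camera axes: x right, y down, z forward; pixel columns grow to the right and rows downward; lengths in m; the calibration is good to about 2 mm. A picture is of the moment at which its call begins. There is no depth.
- sign_off(): hands the job in; it is judged then, once.
The state is a dict: "clock": time; "joint_positions": joint angles; "joint_vel": joint speeds; "joint_torque": joint torques, N m; "ee_pos": TCP position; "tcp_rot": TCP orientation; "force": force on the tool from outside, world axes, zero at the start; "wrist_torque": the same for the moment, N m; "gripper_width": opening from 0.0 (shut) to 1.0 (fully open); "finger_force": force on a finger pad.
Only numpy, scipy, OpenCV 4.12 (cv2) and the standard library are available. Lean on these libraries where they do the work, as an engineer would, in place of code of your own. Each camera call takes 0.05 s, during which the arm holds its last target. There are 200 camera calls.

## Task

The salt shaker stands at the back of the condiment tray, behind the oil bottle and the pepper mill: first stand the bottle and the mill aside on the wooden chopping board that lies on the cold hob, then stand the salt shaker in the middle of the round wooden coaster, and then put the little stock carton upright on the empty cork pad at the back of the tray. Last, put the bottle and the mill back in the tray, each exactly where it stood at the start. Keep everything upright and leave the mug alone.

Things in the scene. Friction and masses are not known exactly. Their poses are not given: they have to be found in the camera images.
- condiment_tray: Shallow fixed white tray ahead of the robot, yaw varies: 154 mm along its x (front to back, +x is the back, away from the robot), 176 mm along its y, floor 8 mm above the worktop, rim 7 mm wide, 14 mm high. Round cork pads on the floor: two at the front (70 mm across) at x = -30, y = +40 and -40 mm in its frame, one at the back (60 mm) at x = +32, y = 0. Origin: centre of its underside.
- wooden_board: Plain fixed wooden chopping board lying on the black glass hob on the left, 185 mm along its x, 235 mm along its y, 18 mm thick, its top about 25 mm above the worktop: the side area. Origin: centre of its underside. Its long side (its y) runs roughly away from the robot.
- wood_coaster: Turned round wooden coaster, fixed, 100 mm across, 12 mm thick, on the worktop left or right of the tray. Origin: centre of its underside.
- oil_bottle: White glazed straight-sided bottle with a brown wooden top, standing on one of the two front pads of the tray, left or right. 56 mm in diameter up to about 95 mm, then shoulders, 129 mm high, about 0.33 kg. Origin: centre of its underside, z up along it. (A like bottle in the white caddy at the back is no part of the job.)
- pepper_mill: Dark wooden pepper mill, a plain cylinder of 50 mm diameter up to 100 mm with a thin steel ring at 62 to 66 mm (47 mm across), domed head and small steel knob, 121 mm high in all, about 0.22 kg, standing on the other front pad. Origin: centre of its underside, z up along it.
- salt_shaker: Small white shaker with a grey top, 36 mm in diameter, 74 mm high, about 0.11 kg, standing on the back pad of the tray. Origin: centre of its underside, z up. (A like shaker in the white caddy is no part of the job.)
- sauce_box: Small white-and-red stock carton standing upright on the worktop on the other side of the tray from the coaster, 30 mm along its x, 45 mm along its y, 58 mm high, about 0.12 kg. Origin: centre of its underside.
- mug_b: White mug with a red inside, 87 mm across, 90 mm high, standing behind the tray: a bystander, not to be moved. Origin: on its underside, about 13 mm from the mug's axis towards the handle. Wall cabinets hang 0.6 m above the worktop from about 0.59 m ahead of the robot (and nearer at the right corner), so carry things low there.
Things that resemble listed ones, but are neither listed nor needed, are in the scene too. What is shaped like the pepper_mill but pink or red is not meant.

How it is judged:
By the outcome, as a careful person would: the job done as asked, in the order asked, and still so for the second after the job is handed in, with the robot touching nothing.
It also fails if it takes over 141 s, if anything falls off the work surface, if the arm or the gripper's body presses on something with over 40 N, if the wrist force passes 120 N, or if a joint passes its speed limit or range.

## Working session

There is one attempt and no reset: what is moved stays moved. The work goes in short steps, Python scripts to look and compute and a tool call to move; the robot and the scene stay as the last step left them, time stands still between calls to the robot, and variables do not carry over. Pictures are saved under pics/ and viewed, at most 14 in all, crops included, and the job is handed in when it is done.

Besides the shell and the picture viewer there is one more tool, called after "Emit:" as a command line: name --argument value ..., lists and objects as JSON in quotes. jog_arm: Moves the arm, as the interface text tells. Its arguments: {"type":"object","properties":{"commands":{"type":"string"},"hand":{"type":"number"}},"required":["commands"]}

```bash
ls; mkdir -p pics; python3 - <<'E'
from workcell import *
import cv2
o=get_obs();print({k:np.round(v,3) if 0 else v for k,v in o.items()})
for n in("side","top"):
    d=get_image(n);cv2.imwrite(f"pics/{n}0.png",d["color"]);print(n,d["K"],d["extrinsics"])
E
```

```text
pics
{'clock': 0.0, 'joint_positions': array([-1.07736343e+00,  3.85598795e-01,  6.61083066e-03, -5.17347410e-04,
       -1.19400983e+00, -2.58585065e-01]), 'joint_vel': array([ 1.50763856e-03,  3.05012211e-04,  1.33725154e-03,  2.94576031e-04,
       -2.07555222e-05,  8.69781954e-04]), 'joint_torque': array([ 1.99498681e-03, -3.92288661e+01,  1.88395768e+01,  4.18604225e+00,
       -4.60456533e-03,  1.36155390e-05]), 'ee_pos': array([ 0.14531512, -0.6072872 ,  0.24118748]), 'tcp_rot': array([-1.17059398e-01,  9.93124276e-01,  1.11211763e-03, -1.80574104e-04]), 'force': array([-0.23185207, -0.21514826, -0.48410537]), 'wrist_torque': array([ 0.00771043, -0.00055844, -0.00904329]), 'finger_force': 0.0, 'gripper_width': 0.9982677200619338}
side [[472.99872293   0.         256.24714586]
 [  0.         472.99872293 180.14735026]
 [  0.           0.           1.        ]] [[-0.9995431   0.03006773 -0.00308719  0.45576161]
 [ 0.02143345  0.63306365 -0.77380296  1.07314712]
 [-0.02131211 -0.77351558 -0.63341886  0.92840044]
 [ 0.          0.          0.          1.        ]]
top [[389.56111994   0.         263.33893736]
 [  0.         389.56111994 198.94907767]
 [  0.           0.           1.        ]] [[-0.00445967 -0.9963945   0.08472369  0.3220004 ]
 [-0.99994582  0.00364658 -0.00974935 -0.00234414]
 [ 0.00940525 -0.08476258 -0.99635679  1.33152515]
 [ 0.          0.          0.          1.        ]]
```

View pics/side0.png

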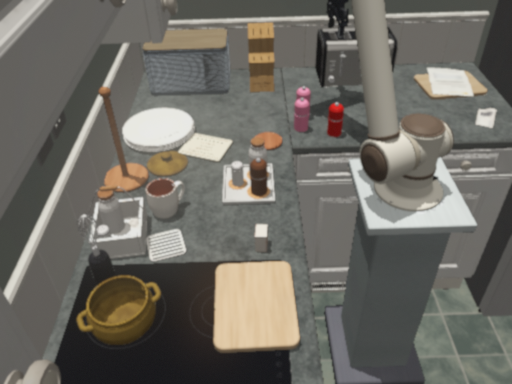

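View pics/top0.png

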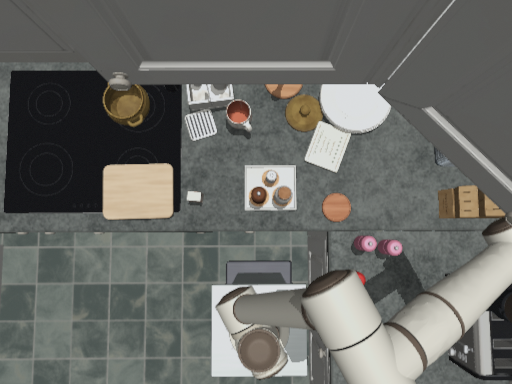

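Candidates in the side view: the bottle at (258,155) is in the tray, and a like one is in the caddy at (108,205). The dark mill at (259,178) is in the tray, and the pink and red ones at (302,110) and (335,120) are not meant. The salt shaker at (237,172) is in the tray, and a like one is in the caddy. I'll confirm with an enlarged crop.

```bash
python3 - <<'E'
import cv2,numpy as np
s=cv2.imread("pics/side0.png");t=cv2.imread("pics/top0.png")
a=cv2.resize(s[130:255,210:290],None,fx=4.8,fy=4.8,interpolation=cv2.INTER_CUBIC)
b=cv2.resize(t[155:225,180:360][:, :],None,fx=4,fy=4,interpolation=cv2.INTER_CUBIC)[:, :]
b1=t[160:216,238:302];b1=cv2.resize(b1,None,fx=6,fy=6,interpolation=cv2.INTER_CUBIC)
b2=cv2.resize(t[180:222,300:364],None,fx=6,fy=6,interpolation=cv2.INTER_CUBIC)
r=np.vstack([b1,b2]);h=max(r.shape[0],a.shape[0])
p=lambda i:cv2.copyMakeBorder(i,0,h-i.shape[0],0,0,0)
o=np.hstack([p(a),p(r)]);print(o.shape,a.shape);cv2.imwrite("pics/c1.png",o)
E
```

```text
(600, 768, 3) (600, 384, 3)
```

View pics/c1.png

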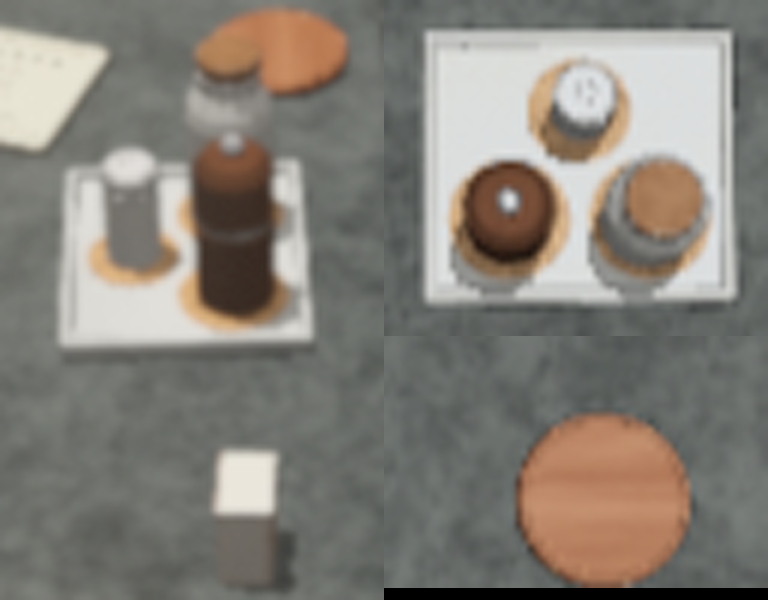

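Confirmed: the dark mill is on the left front pad (top crop (509,200)). The bottle is on the right front pad (663,198), the salt is at the back (584,92), the coaster is on the right (603,500), and the carton is on the left (side crop (246,482)).

```bash
cat > h.py <<'E'
from workcell import *
import numpy as np,cv2
from scipy.optimize import least_squares
CK={'side':(np.array([[472.9987,0,256.2471],[0,472.9987,180.1474],[0,0,1]]),np.array([[-0.9995431,0.03006773,-0.00308719,0.45576161],[0.02143345,0.63306365,-0.77380296,1.07314712],[-0.02131211,-0.77351558,-0.63341886,0.92840044]])),
'top':(np.array([[389.5611,0,263.3389],[0,389.5611,198.9491],[0,0,1]]),np.array([[-0.00445967,-0.9963945,0.08472369,0.3220004],[-0.99994582,0.00364658,-0.00974935,-0.00234414],[0.00940525,-0.08476258,-0.99635679,1.33152515]]))}
def P(c,uv,z):
    K,E=CK[c];d=E[:,:3]@np.linalg.inv(K)@[uv[0],uv[1],1];return E[:,3]+d*(z-E[2,3])/d[2]
def proj(c,p):
    K,E=CK[c];q=K@(E[:,:3].T@(np.asarray(p)-E[:,3]));return q[:2]/q[2]
def tri(a,b):
    return least_squares(lambda p:np.r_[proj('side',p)-a,proj('top',p)-b],[.5,0,.05]).x
E
python3 - <<'E'
from h import *
np.set_printoptions(precision=4,suppress=True)
S=lambda x,y:((x+.5)/4.8-.5+210,(y+.5)/4.8-.5+130)
T=lambda x,y:((x-384+.5)/6-.5+238,(y+.5)/6-.5+160)
C=lambda x,y:((x-384+.5)/6-.5+300,(y-336+.5)/6-.5+180)
for n,s,t,z in[('salt',S(130,166),T(584,92),.083),('millknob',S(233,143),T(509,200),.13),('bottle',S(228,53),T(663,196),.138),('coaster',S(280,52),C(603,500),.012),('carton',S(246,482),(194,196.5),.058),]:
    print(n,P('side',s,z)[:2],P('top',t,z)[:2],tri(s,t))
print('trayS',np.array([P('side',S(*q),.014)[:2] for q in[(66,168),(300,160),(312,340),(60,345)]]))
print('trayT',np.array([P('top',T(*q),.014)[:2] for q in[(425,31),(732,31),(737,300),(427,300)]]))
print('boardS',np.array([P('side',q,.025)[:2] for q in[(215,263),(293,263),(298,348),(214,350)]]))
print('boardT',np.array([P('top',q,.025)[:2] for q in[(103,165),(173,164),(172,218),(103,219)]]))
cart=[S(218,452),S(278,452),S(275,514),S(214,512)]
print('carton',np.array([P('side',q,.058)[:2] for q in cart]))
print('mug',P('top',(238,115),.09))
E
```

```text
salt [ 0.5077 -0.0366] [ 0.5061 -0.0394] [ 0.5072 -0.0395  0.0806]
millknob [0.4446 0.0059] [0.443  0.0011] [0.444  0.001  0.1263]
bottle [ 0.4455 -0.0754] [ 0.444 -0.078] [ 0.4448 -0.0782  0.136 ]
coaster [ 0.4069 -0.2578] [ 0.4061 -0.2625] [ 0.4065 -0.2632  0.0083]
carton [0.444  0.2129] [0.4392 0.2124] [0.4422 0.2123 0.0571]
trayS [[ 0.5544 -0.1271]
 [ 0.3989 -0.1281]
 [ 0.4002  0.0514]
 [ 0.5523  0.049 ]]
trayT [[ 0.5516  0.0489]
 [ 0.5511 -0.1261]
 [ 0.3975 -0.1272]
 [ 0.3981  0.0479]]
boardS [[0.561  0.2902]
 [0.3673 0.2979]
 [0.3757 0.5297]
 [0.5521 0.5283]]
boardT [[0.5502 0.526 ]
 [0.5529 0.2901]
 [0.3703 0.2907]
 [0.3679 0.5205]]
carton [[0.4586 0.1894]
 [0.426  0.1908]
 [0.4294 0.2372]
 [0.4616 0.2343]]
mug [0.7022 0.0668 0.09  ]
```

Emit:
jog_arm --commands "12 25 0 0 0 0.08; 36 75 0 0 0 0.24; 60 125 0 0 0 0.4; 85 175 0 0 0 0.56; 110 225 0 0 0 0.72; 135 275 0 0 0 0.88; 160 325 0 0 0 1.04; 185 375 0 0 0 1.2" --hand 85

```text
clock: 1.1
ee_pos: [0.3307, -0.2311, 0.2422]
tcp_rot: [-0.659, 0.752, -0.0, 0.0]
force: [0.6, 0.5, 0.2]
gripper_width: 0.854
finger_force: 0.0
```

Emit:
jog_arm --commands "23 46 0 0 0 0.03; 46 92 0 0 0 0.06; 70 140 0 0 0 0.09; 94 190 0 0 0 0.11; 108 220 0 0 0 0.131; 114 232 -30 0 0 0.131; 114 232 -70 0 0 0.131; 114 232 -90 0 0 0.131"

```text
clock: 2.1
ee_pos: [0.443, -0.0009, 0.15]
tcp_rot: [-0.705, 0.709, 0.001, -0.002]
force: [1.2, -0.3, 0.1]
gripper_width: 0.849
finger_force: 0.0
```

```bash
python3 - <<'E'
from h import *
o=get_obs();print(o['ee_pos'],o['tcp_rot'])
s=get_image('side')['color'];t=get_image('top')['color']
a=cv2.resize(s[90:240,190:310],None,fx=4,fy=4,interpolation=cv2.INTER_CUBIC)
b=cv2.resize(t[130:230,200:280],None,fx=4,fy=4,interpolation=cv2.INTER_CUBIC);b=cv2.copyMakeBorder(b,0,200,0,0,0)
cv2.imwrite('pics/c2.png',np.hstack([a,b]))
E
```

```text
[ 0.44297777 -0.00088728  0.15004906] [-0.70538808  0.7088184   0.00109753 -0.00171322]
```

View pics/c2.png

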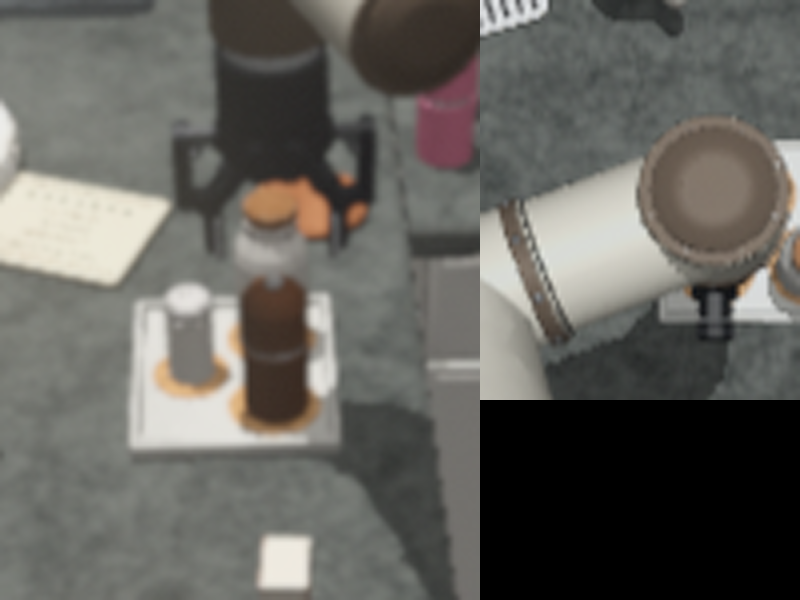

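Gripper fingers at side crop (210,235) and (345,235) straddle the mill at (275,290); the alignment is good.

Emit:
jog_arm --commands "0 1 -20 0 0 0; 0 1 -45 0 0 0; 0 1 -60 0 0 0; 0 1 -65 0 0 0; 0 1 -65 0 0 0; 0 1 -65 0 0 0; 0 1 -65 0 0 0; 0 1 -65 0 0 0"

```text
clock: 3.2
ee_pos: [0.4446, 0.0002, 0.0877]
tcp_rot: [-0.705, 0.709, -0.0, 0.0]
force: [-1.1, -0.4, 0.5]
gripper_width: 0.849
finger_force: 0.0
```

Emit:
jog_arm --commands "0 0 0 0 0 0; 0 0 0 0 0 0; 0 0 0 0 0 0; 0 0 0 0 0 0; 0 0 0 0 0 0; 0 0 0 0 0 0; 0 0 0 0 0 0; 0 0 0 0 0 0" --hand 0

```text
clock: 4.2
ee_pos: [0.4449, 0.0003, 0.0879]
tcp_rot: [-0.705, 0.709, -0.0, 0.0]
force: [-0.8, 0.3, 4.5]
gripper_width: 0.563
finger_force: 61.3
```

Emit:
jog_arm --commands "0 0 20 0 0 0; 0 0 55 0 0 0; 0 15 85 0 0 0; 2 45 95 0 0 0; 4 90 95 0 0 0; 7 135 95 0 0 0; 9 180 95 0 0 0; 11 225 95 0 0 0"

```text
clock: 5.2
ee_pos: [0.4547, 0.2263, 0.1814]
tcp_rot: [-0.705, 0.709, 0.0, -0.001]
force: [0.9, 0.0, -2.1]
gripper_width: 0.56
finger_force: 62.4
```

Emit:
jog_arm --commands "1 40 0 0 0 0; 2 75 0 0 0 0; 3 105 0 0 0 0; 4 122 -5 0 0 0; 4 125 -30 0 0 0; 4 125 -55 0 0 0; 4 125 -70 0 0 0; 4 125 -74 0 0 0"

```text
clock: 6.2
ee_pos: [0.4591, 0.3493, 0.107]
tcp_rot: [-0.705, 0.709, -0.0, -0.001]
force: [0.8, 0.5, -1.3]
gripper_width: 0.563
finger_force: 62.4
```

Emit:
jog_arm --commands "0 0 -0.5 0 0 0; 0 0 -1 0 0 0; 0 0 -1.5 0 0 0; 0 0 -2 0 0 0; 0 0 -2.5 0 0 0; 0 0 -3 0 0 0; 0 0 -3 0 0 0; 0 0 -3 0 0 0"

```text
clock: 7.2
ee_pos: [0.4594, 0.3502, 0.1053]
tcp_rot: [-0.705, 0.709, -0.0, 0.0]
force: [-0.4, 0.2, -1.3]
gripper_width: 0.565
finger_force: 62.6
```

Emit:
jog_arm --commands "0 0 -0.3 0 0 0; 0 0 -0.6 0 0 0; 0 0 -0.9 0 0 0; 0 0 -1.2 0 0 0; 0 0 -1.5 0 0 0; 0 0 -1.5 0 0 0; 0 0 -1.5 0 0 0; 0 0 -1.5 0 0 0"

```text
clock: 8.2
ee_pos: [0.4595, 0.3503, 0.1052]
tcp_rot: [-0.706, 0.709, -0.0, 0.0]
force: [-3.8, -0.9, 7.9]
gripper_width: 0.563
finger_force: 63.2
```

Emit:
jog_arm --commands "0 0 0.5 0 0 0; 0 0 0.5 0 0 0; 0 0 0.5 0 0 0; 0 0 0.5 0 0 0; 0 0 0.5 0 0 0; 0 0 20 0 0 0; 0 0 50 0 0 0; 0 -15 85 0 0 0" --hand 85

```text
clock: 9.2
ee_pos: [0.4593, 0.3354, 0.1891]
tcp_rot: [-0.706, 0.709, -0.0, -0.001]
force: [-0.4, -0.5, 0.1]
gripper_width: 0.849
finger_force: 0.0
```

Emit:
jog_arm --commands "-1 -30 0 0 0 0; -3 -85 0 0 0 0; -6 -145 0 0 0 0; -9 -205 0 0 0 0; -11 -265 0 0 0 0; -13 -325 0 0 0 0; -15 -380 0 0 0 0; -15 -414 0 0 0 0"

```text
clock: 10.2
ee_pos: [0.4438, -0.081, 0.189]
tcp_rot: [-0.705, 0.71, -0.0, 0.0]
force: [0.9, 0.9, 0.8]
gripper_width: 0.85
finger_force: 0.0
```

Emit:
jog_arm --commands "0 0 -20 0 0 0; 0 0 -50 0 0 0; 0 0 -80 0 0 0; 0 0 -100 0 0 0; 0 0 -107 0 0 0; 0 0 -107 0 0 0; 0 0 -107 0 0 0; 0 0 -107 0 0 0"

```text
clock: 11.2
ee_pos: [0.445, -0.0787, 0.0826]
tcp_rot: [-0.705, 0.709, -0.001, 0.001]
force: [-0.5, 0.4, 0.1]
gripper_width: 0.851
finger_force: 0.0
```

Emit:
jog_arm --commands "0 0 0 0 0 0; 0 0 0 0 0 0; 0 0 0 0 0 0; 0 0 0 0 0 0; 0 0 0 0 0 0; 0 0 0 0 0 0; 0 0 0 0 0 0; 0 0 0 0 0 0" --hand 0

```text
clock: 12.2
ee_pos: [0.4453, -0.0787, 0.083]
tcp_rot: [-0.706, 0.709, -0.001, 0.001]
force: [-0.6, 0.8, 6.1]
gripper_width: 0.618
finger_force: 61.9
```

Emit:
jog_arm --commands "0 0 8 0 0 0; 0 0 25 0 0 0; 0 0 50 0 0 0; 0 0 75 0 0 0; 0 0 100 0 0 0; 0 10 125 0 0 0; 1 40 150 0 0 0; 2 80 165 0 0 0"

```text
clock: 13.2
ee_pos: [0.4458, 0.0015, 0.2476]
tcp_rot: [-0.705, 0.71, 0.0, 0.0]
force: [0.4, -0.8, -4.2]
gripper_width: 0.614
finger_force: 63.9
```

Emit:
jog_arm --commands "1 45 0 0 0 0; 2 95 0 0 0 0; 4 145 0 0 0 0; 6 195 0 0 0 0; 8 245 0 0 0 0; 9 295 0 0 0 0; 10 345 0 0 0 0; 11 390 0 0 0 0"

```text
clock: 14.2
ee_pos: [0.4565, 0.3923, 0.2458]
tcp_rot: [-0.705, 0.709, 0.0, -0.001]
force: [0.6, 0.1, -4.1]
gripper_width: 0.616
finger_force: 63.9
```

Emit:
jog_arm --commands "1 35 0 0 0 0; 1 55 0 0 0 0; 1 62 -15 0 0 0; 1 62 -45 0 0 0; 1 62 -80 0 0 0; 1 62 -115 0 0 0; 1 62 -135 0 0 0; 1 62 -143 0 0 0"

```text
clock: 15.2
ee_pos: [0.4577, 0.4508, 0.1015]
tcp_rot: [-0.705, 0.709, -0.0, -0.002]
force: [0.2, -0.1, -3.8]
gripper_width: 0.619
finger_force: 63.9
```

Emit:
jog_arm --commands "0 0 0 0 0 0; 0 0 0 0 0 0; 0 0 -0.5 0 0 0; 0 0 -1 0 0 0; 0 0 -1.5 0 0 0; 0 0 -2 0 0 0; 0 0 -2 0 0 0; 0 0 -2 0 0 0"

```text
clock: 16.2
ee_pos: [0.4584, 0.4532, 0.1018]
tcp_rot: [-0.705, 0.709, -0.0, -0.0]
force: [0.3, -0.2, -3.9]
gripper_width: 0.62
finger_force: 63.9
```

Emit:
jog_arm --commands "0 0 -0.3 0 0 0; 0 0 -0.7 0 0 0; 0 0 -1 0 0 0; 0 0 -1.4 0 0 0; 0 0 -1.7 0 0 0; 0 0 -2 0 0 0; 0 0 -2 0 0 0; 0 0 -2 0 0 0"

```text
clock: 17.2
ee_pos: [0.4585, 0.4534, 0.1004]
tcp_rot: [-0.705, 0.709, 0.0, 0.0]
force: [-1.5, -0.0, 2.2]
gripper_width: 0.618
finger_force: 64.5
```

Emit:
jog_arm --commands "0 0 0.3 0 0 0; 0 0 0.3 0 0 0; 0 0 0.3 0 0 0; 0 0 0.3 0 0 0; 0 0 0.3 0 0 0; 0 0 20 0 0 0; 0 0 55 0 0 0; 0 0 100 0 0 0" --hand 85

```text
clock: 18.2
ee_pos: [0.458, 0.4526, 0.1997]
tcp_rot: [-0.705, 0.709, -0.0, -0.001]
force: [0.5, 0.6, -0.3]
gripper_width: 0.849
finger_force: 0.0
```

Emit:
jog_arm --commands "5 -40 5 0 0 0; 12 -100 5 0 0 0; 18 -160 5 0 0 0; 24 -220 5 0 0 0; 30 -280 5 0 0 0; 36 -340 5 0 0 0; 42 -400 5 0 0 0; 47 -455 5 0 0 0"

```text
clock: 19.2
ee_pos: [0.5054, -0.0038, 0.2052]
tcp_rot: [-0.705, 0.709, -0.0, 0.0]
force: [0.4, -0.5, -0.5]
gripper_width: 0.853
finger_force: 0.0
```

```bash
python3 - <<'E'
from h import *
o=get_obs();print(o['ee_pos'],o['tcp_rot'])
s=get_image('side')['color'];cv2.imwrite('pics/s3.png',s)
print(proj('side',[.507,-.0393,.009]),proj('side',[.507,-.0393,.083]),proj('side',[.4595,.3505,.146]),proj('side',[.4595,.4535,.154]))
cv2.imwrite('pics/c3.png',cv2.resize(s[130:370,180:340],None,fx=2.5,fy=2.5,interpolation=cv2.INTER_CUBIC))
E
```

```text
[ 0.50538245 -0.00378761  0.20520839] [-7.05347016e-01  7.08862005e-01 -2.88864647e-04  4.02325794e-04]
[238.06685916 182.92089061] [236.92219161 163.62172497] [255.1031722  246.44031965] [255.99657951 281.01248025]
```

View pics/c3.png

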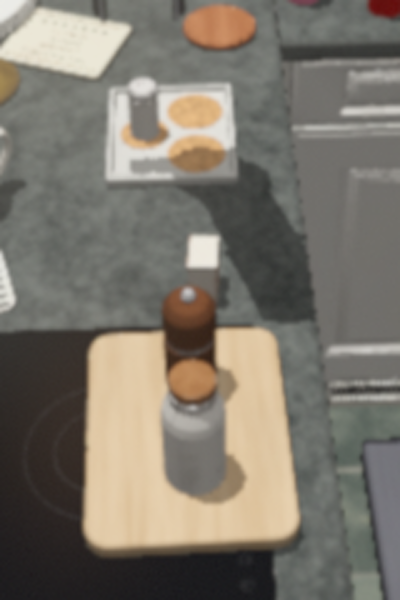

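The picture shows the bottle (crop (193,425)) and the mill (188,330) upright on the board. The salt is on its back pad at (145,110), and the front pads are empty.

Emit:
jog_arm --commands "1 -25 -15 0 0 0; 1 -35 -50 0 0 0; 1 -35 -80 0 0 0; 1 -35 -115 0 0 0; 1 -35 -140 0 0 0; 1 -35 -155 0 0 0; 1 -35 -161 0 0 0; 1 -35 -161 0 0 0"

```text
clock: 20.25
ee_pos: [0.5068, -0.0367, 0.0441]
tcp_rot: [-0.705, 0.709, -0.0, 0.0]
force: [0.4, 0.2, -0.4]
gripper_width: 0.852
finger_force: 0.0
```

Emit:
jog_arm --commands "0 0 0 0 0 0; 0 0 0 0 0 0; 0 0 0 0 0 0; 0 0 0 0 0 0; 0 0 0 0 0 0; 0 0 0 0 0 0; 0 0 0 0 0 0; 0 0 0 0 0 0" --hand 0

```text
clock: 21.25
ee_pos: [0.5074, -0.0366, 0.045]
tcp_rot: [-0.706, 0.709, -0.001, 0.001]
force: [-0.7, 0.9, 5.9]
gripper_width: 0.405
finger_force: 59.6
```

```bash
python3 - <<'E'
from h import *
np.set_printoptions(precision=4,suppress=True)
s=cv2.imread('pics/s3.png').astype(int)
def cen(img,x0,x1,y0,y1,f):
    r=img[y0:y1,x0:x1];m=f(r[...,0],r[...,1],r[...,2]).astype(np.uint8);
    n,l,st,c=cv2.connectedComponentsWithStats(m)
    return [(c[i]+[x0,y0],st[i,4]) for i in range(1,n) if st[i,4]>30]
for c,a in cen(s,220,280,162,205,lambda b,g,r:r-b>35): print('pad',c,a,P('side',c,.009)[:2])
for c,a in cen(s,245,290,128,155,lambda b,g,r:r-b>45): print('coaster',c,a,P('side',c,.012)[:2])
t=cv2.imread('pics/top0.png').astype(int)
for c,a in cen(t,310,360,185,230,lambda b,g,r:r-b>30): print('coasterT',c,a,P('top',c,.011)[:2])
E
```

```text
pad [257.4245 174.2735] 245 [ 0.447  -0.0787]
pad [236.7745 184.6275] 102 [ 0.5109 -0.0314]
pad [258.0978 190.8949] 276 [0.4468 0.0009]
coaster [267.284  140.2184] 412 [ 0.4091 -0.2593]
coasterT [336.0343 206.9478] 670 [ 0.4061 -0.2625]
```

Emit:
jog_arm --commands "0 0 10 0 0 0; 0 0 35 0 0 0; -5 -10 60 0 0 0; -20 -45 70 0 0 0; -40 -90 70 0 0 0; -60 -135 70 0 0 0; -80 -178 70 0 0 0; -95 -212 70 0 0 0"

```text
clock: 22.25
ee_pos: [0.4099, -0.2501, 0.114]
tcp_rot: [-0.705, 0.709, 0.0, -0.0]
force: [1.8, -0.2, -1.4]
gripper_width: 0.405
finger_force: 59.8
```

Emit:
jog_arm --commands "-5 -11 0 0 0 0; -5 -11 -15 0 0 0; -5 -11 -40 0 0 0; -5 -11 -55 0 0 0; -5 -11 -62 0 0 0; -5 -11 -64 0 0 0; -5 -11 -64 0 0 0; -5 -11 -64 0 0 0"

```text
clock: 23.25
ee_pos: [0.4069, -0.2599, 0.0504]
tcp_rot: [-0.705, 0.709, -0.001, 0.0]
force: [0.0, -0.0, -0.9]
gripper_width: 0.41
finger_force: 59.9
```

```bash
python3 - <<'E'
from h import *
o=get_obs();print(o['ee_pos'],o['force'])
s=get_image('side')['color']
t=get_image('top')['color']
a=cv2.resize(s[100:170,230:310],None,fx=5,fy=5,interpolation=cv2.INTER_CUBIC)
b=cv2.resize(t[180:250,290:370],None,fx=5,fy=5,interpolation=cv2.INTER_CUBIC)
cv2.imwrite('pics/c4.png',np.hstack([a,b]))
E
```

```text
[ 0.40687085 -0.25988009  0.05039329] [ 0.00561322 -0.03486362 -0.898309  ]
```

View pics/c4.png

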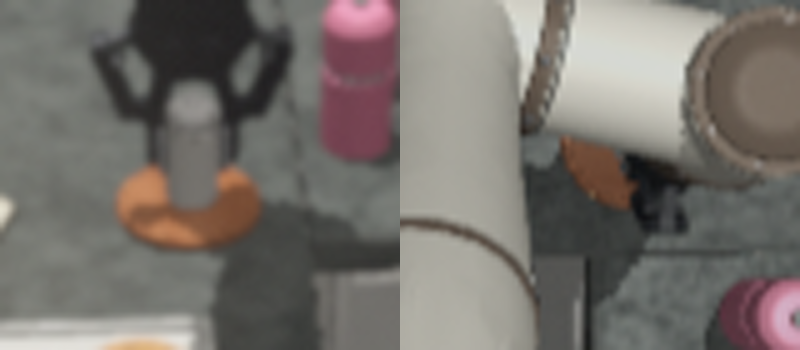

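Salt hovers at crop (192,205), over the coaster centre at about (189,203). Lower it gently.

Emit:
jog_arm --commands "0 0 -0.4 0 0 0; 0 0 -0.8 0 0 0; 0 0 -1.2 0 0 0; 0 0 -1.5 0 0 0; 0 0 -1.8 0 0 0; 0 0 -2 0 0 0; 0 0 -2 0 0 0; 0 0 -2 0 0 0"

```text
clock: 24.35
ee_pos: [0.4065, -0.2599, 0.0487]
tcp_rot: [-0.705, 0.709, -0.0, -0.0]
force: [-1.6, 2.0, 7.6]
gripper_width: 0.408
finger_force: 60.9
```

Emit:
jog_arm --commands "0 0 0.3 0 0 0; 0 0 0.3 0 0 0; 0 0 0.3 0 0 0; 0 0 0.3 0 0 0; 0 0 0.3 0 0 0; 0 0 20 0 0 0; 0 0 55 0 0 0; 0 5 90 0 0 0" --hand 80

```text
clock: 25.35
ee_pos: [0.4062, -0.2549, 0.1386]
tcp_rot: [-0.705, 0.709, 0.0, -0.0]
force: [0.8, 1.0, -0.6]
gripper_width: 0.805
finger_force: 0.0
```

Emit:
jog_arm --commands "3 35 0 0 0 0; 7 90 0 0 0 0; 11 150 0 0 0 0; 15 210 0 0 0 0; 20 270 0 0 0 0; 25 330 0 0 0 -0.02; 30 390 0 0 0 -0.04; 34 440 0 0 0 -0.06"

```text
clock: 26.35
ee_pos: [0.4403, 0.1876, 0.138]
tcp_rot: [-0.684, 0.729, -0.0, 0.0]
force: [1.5, -0.6, -0.3]
gripper_width: 0.804
finger_force: 0.0
```

```bash
python3 - <<'E'
from h import *
np.set_printoptions(precision=4,suppress=True)
o=get_obs();print(o['ee_pos'],o['tcp_rot'])
s=get_image('side')['color'];cv2.imwrite('pics/s5.png',s)
t=get_image('top')['color']
a=cv2.resize(s[120:270,200:300],None,fx=4,fy=4,interpolation=cv2.INTER_CUBIC)
b=cv2.resize(t[160:240,280:380],None,fx=4,fy=4,interpolation=cv2.INTER_CUBIC);b=cv2.copyMakeBorder(b,0,280,0,0,0)
cv2.imwrite('pics/c5.png',np.hstack([a,b]))
E
```

```text
[0.4403 0.1876 0.138 ] [-0.684   0.7295 -0.      0.0003]
```

View pics/c5.png

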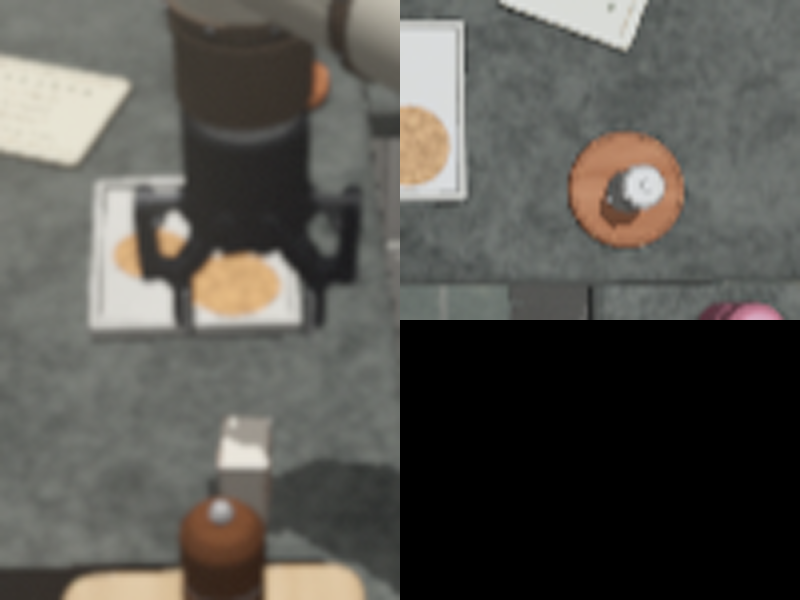

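Salt stands centred on the coaster (top view crop: shaker (640,190) leaning only from parallax, coaster (627,190)). The carton is at (245,445), just ahead of the gripper.

Emit:
jog_arm --commands "1 15 0 0 0 -0.005; 3 25 -15 0 0 -0.005; 3 26 -45 0 0 -0.005; 3 26 -75 0 0 -0.005; 3 26 -95 0 0 -0.005; 3 26 -105 0 0 -0.005; 3 26 -107 0 0 -0.005; 3 26 -107 0 0 -0.005"

```text
clock: 27.45
ee_pos: [0.4438, 0.2113, 0.0312]
tcp_rot: [-0.682, 0.731, -0.0, 0.0]
force: [-0.3, -0.7, 1.1]
gripper_width: 0.8
finger_force: 0.0
```

```bash
python3 - <<'E'
from h import *
np.set_printoptions(precision=4,suppress=True)
print('salt',P('top',(340.4,206.4),.086)[:2])
s=get_image('side')['color']
s0=cv2.imread('pics/s5.png').astype(int)
r=s0[170:215,220:285];m=((r[...,2]-r[...,0])>35).astype(np.uint8)
n,l,st,c=cv2.connectedComponentsWithStats(m)
for i in range(1,n):
    if st[i,4]>40: print(c[i]+[220,170],st[i],P('side',c[i]+[220,170],.009)[:2])
cv2.imwrite('pics/c6.png',cv2.resize(s[150:270,200:300],None,fx=5,fy=5,interpolation=cv2.INTER_CUBIC))
E
```

```text
salt [ 0.403  -0.2618]
[241.8636 180.4091] [19  7  8  8 44] [ 0.4954 -0.0508]
[231.6949 183.4407] [ 8  8  8 11 59] [ 0.5264 -0.0377]
[258.2828 190.6379] [ 28  13  22  16 290] [ 0.4463 -0.0003]
```

View pics/c6.png

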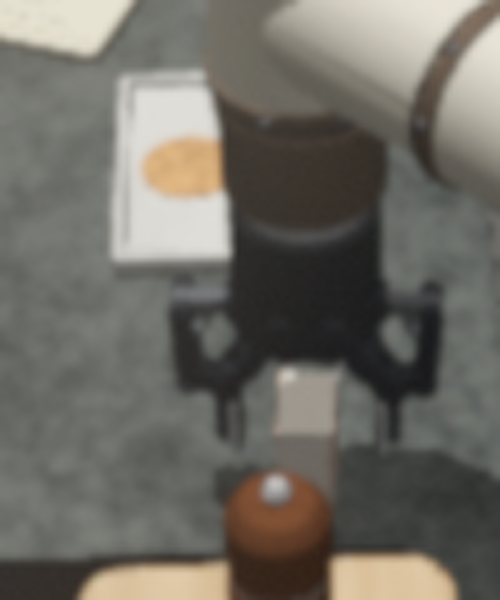

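Carton at crop (307,400) lies between the fingers at (232,400) and (393,400). Close.

Emit:
jog_arm --commands "0 0 0 0 0 0; 0 0 0 0 0 0; 0 0 0 0 0 0; 0 0 0 0 0 0; 0 0 0 0 0 0; 0 0 0 0 0 0; 0 0 0 0 0 0; 0 0 0 0 0 0" --hand 0

```text
clock: 28.5
ee_pos: [0.4439, 0.2116, 0.0315]
tcp_rot: [-0.682, 0.731, -0.0, 0.001]
force: [-0.4, -0.2, 5.6]
gripper_width: 0.341
finger_force: 59.8
```

Emit:
jog_arm --commands "0 0 10 0 0 0; 0 0 35 0 0 0; 6 -20 55 0 0 0; 18 -65 60 0 0 0.02; 31 -115 60 0 0 0.04; 44 -165 60 0 0 0.06; 55 -210 60 0 0 0.067; 62 -240 60 0 0 0.067"

```text
clock: 29.5
ee_pos: [0.5051, -0.0308, 0.0908]
tcp_rot: [-0.705, 0.709, 0.0, -0.0]
force: [0.5, 0.7, -0.6]
gripper_width: 0.343
finger_force: 59.3
```

Emit:
jog_arm --commands "1.5 -11.5 0 0 0 0; 1.5 -11.5 -10 0 0 0; 1.5 -11.5 -30 0 0 0; 1.5 -11.5 -43 0 0 0; 1.5 -11.5 -48 0 0 0; 1.5 -11.5 -49 0 0 0; 1.5 -11.5 -49 0 0 0; 1.5 -11.5 -49 0 0 0"

```text
clock: 30.5
ee_pos: [0.5073, -0.0402, 0.0423]
tcp_rot: [-0.706, 0.708, -0.0, 0.0]
force: [-0.9, -1.0, -1.1]
gripper_width: 0.349
finger_force: 59.3
```

```bash
python3 - <<'E'
from h import *
o=get_obs();print(o['ee_pos'],o['tcp_rot'],o['force'])
s=get_image('side')['color'];cv2.imwrite('pics/s7.png',s)
p=proj('side',[.5075,-.039,.009]);print((p-[200,130]+.5)*5)
cv2.imwrite('pics/c7.png',cv2.resize(s[130:230,200:300],None,fx=5,fy=5,interpolation=cv2.INTER_CUBIC))
E
```

```text
[ 0.50726379 -0.04023727  0.04230845] [-7.06068421e-01  7.08143403e-01 -3.07736297e-04  4.59419564e-04] [-0.91590748 -1.00178317 -1.0715983 ]
[192.0108961  267.44265437]
```

View pics/c7.png

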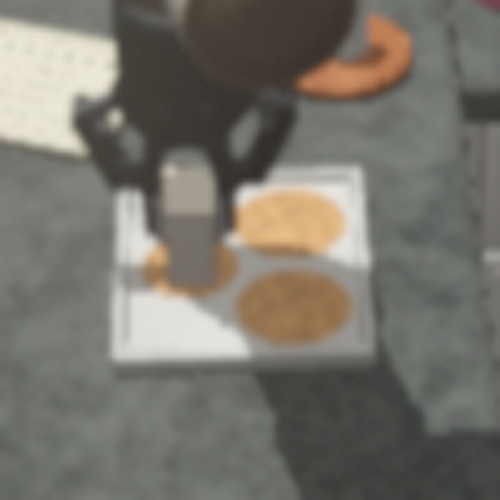

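The carton's front bottom edge is at crop (190,287), centred over the back pad at (191,267). Lower and release.

Emit:
jog_arm --commands "0 0 -0.4 0 0 0; 0 0 -0.8 0 0 0; 0 0 -1.2 0 0 0; 0 0 -1.6 0 0 0; 0 0 -2 0 0 0; 0 0 -2.4 0 0 0; 0 0 -2.4 0 0 0; 0 0 -2.4 0 0 0"

```text
clock: 31.55
ee_pos: [0.5069, -0.0403, 0.0395]
tcp_rot: [-0.706, 0.708, -0.0, -0.0]
force: [0.8, -0.2, 0.7]
gripper_width: 0.342
finger_force: 59.5
```

Emit:
jog_arm --commands "0 0 -0.2 0 0 0; 0 0 -0.4 0 0 0; 0 0 -0.6 0 0 0; 0 0 -0.8 0 0 0; 0 0 -0.8 0 0 0; 0 0 -0.8 0 0 0; 0 0 -0.8 0 0 0; 0 0 -0.8 0 0 0"

```text
clock: 32.55
ee_pos: [0.5069, -0.0404, 0.0394]
tcp_rot: [-0.706, 0.708, -0.0, -0.0]
force: [-1.9, 0.4, 8.0]
gripper_width: 0.345
finger_force: 60.5
```

Emit:
jog_arm --commands "0 0 0.4 0 0 0; 0 0 0.4 0 0 0; 0 0 0.4 0 0 0; 0 0 0.4 0 0 0; 0 0 0.4 0 0 0; 0 0 30 0 0 0; 0 0 75 0 0 0; 0 0 120 0 0 0" --hand 80

```text
clock: 33.55
ee_pos: [0.5066, -0.0404, 0.1597]
tcp_rot: [-0.706, 0.708, 0.0, -0.0]
force: [0.6, -0.5, -0.1]
gripper_width: 0.798
finger_force: 0.0
```

Emit:
jog_arm --commands "-4 30 25 0 0 0; -10 85 35 0 0 0; -17 145 35 0 0 0; -24 205 35 0 0 0; -31 265 35 0 0 0; -39 325 35 0 0 0; -45 370 35 0 0 0; -47.5 390.5 35 0 0 0"

```text
clock: 34.55
ee_pos: [0.4588, 0.3523, 0.1932]
tcp_rot: [-0.707, 0.707, 0.0, -0.0]
force: [-0.3, 0.3, 0.1]
gripper_width: 0.804
finger_force: 0.0
```

Emit:
jog_arm --commands "0 0 -15 0 0 0; 0 0 -40 0 0 0; 0 0 -65 0 0 0; 0 0 -80 0 0 0; 0 0 -88 0 0 0; 0 0 -88 0 0 0; 0 0 -88 0 0 0; 0 0 -88 0 0 0"

```text
clock: 35.55
ee_pos: [0.4597, 0.3506, 0.1064]
tcp_rot: [-0.706, 0.708, 0.0, 0.001]
force: [0.9, 0.0, -0.5]
gripper_width: 0.796
finger_force: 0.0
```

Emit:
jog_arm --commands "0 0 0 0 0 0; 0 0 0 0 0 0; 0 0 0 0 0 0; 0 0 0 0 0 0; 0 0 0 0 0 0; 0 0 0 0 0 0; 0 0 0 0 0 0; 0 0 0 0 0 0" --hand 0

```text
clock: 36.55
ee_pos: [0.4599, 0.3506, 0.1066]
tcp_rot: [-0.706, 0.708, -0.0, 0.001]
force: [-0.2, -0.7, 6.3]
gripper_width: 0.558
finger_force: 61.7
```

Emit:
jog_arm --commands "0 0 10 0 0 0; 0 0 35 0 0 0; 0 -10 60 0 0 0; -2 -35 75 0 0 0; -4 -80 75 0 0 0; -6 -125 75 0 0 0; -8 -170 75 0 0 0; -10 -220 75 0 0 0"

```text
clock: 37.55
ee_pos: [0.4486, 0.1287, 0.1803]
tcp_rot: [-0.706, 0.708, 0.0, -0.0]
force: [0.0, 0.3, -1.6]
gripper_width: 0.561
finger_force: 62.1
```

Emit:
jog_arm --commands "-1 -45 0 0 0 0; -2 -85 0 0 0 0; -4 -115 0 0 0 0; -5 -129 0 0 0 0; -5 -130 -25 0 0 0; -5 -130 -55 0 0 0; -5 -130 -75 0 0 0; -5 -130 -82 0 0 0"

```text
clock: 38.55
ee_pos: [0.4437, 0.0002, 0.0975]
tcp_rot: [-0.706, 0.708, 0.001, -0.001]
force: [0.3, -0.1, -0.7]
gripper_width: 0.56
finger_force: 62.2
```

Contact is expected at z≈0.089, so I'll descend to just above it.

Emit:
jog_arm --commands "0 0 -2 0 0 0; 0 0 -4 0 0 0; 0 0 -5 0 0 0; 0 0 -6 0 0 0; 0 0 -6.5 0 0 0; 0 0 -7 0 0 0; 0 0 -7 0 0 0; 0 0 -7 0 0 0"

```text
clock: 39.55
ee_pos: [0.4444, 0.0002, 0.0916]
tcp_rot: [-0.706, 0.708, -0.0, -0.0]
force: [-0.4, 0.5, -1.3]
gripper_width: 0.565
finger_force: 62.2
```

Emit:
jog_arm --commands "0.5 0 -0.4 0 0 0; 0.5 0 -0.8 0 0 0; 0.5 0 -1.2 0 0 0; 0.5 0 -1.6 0 0 0; 0.5 0 -2 0 0 0; 0.5 0 -2.4 0 0 0; 0.5 0 -2.7 0 0 0; 0.5 0 -2.7 0 0 0"

```text
clock: 40.55
ee_pos: [0.445, 0.0002, 0.0892]
tcp_rot: [-0.706, 0.708, -0.0, 0.0]
force: [-0.6, 0.2, 2.8]
gripper_width: 0.565
finger_force: 62.6
```

Emit:
jog_arm --commands "0 0 0.2 0 0 0; 0 0 0.2 0 0 0; 0 0 0.2 0 0 0; 0 0 0.2 0 0 0; 0 0 0.2 0 0 0; 0 0 20 0 0 0; 0 0 60 0 0 0; 0 0 105 0 0 0" --hand 80

```text
clock: 41.55
ee_pos: [0.4444, 0.0, 0.1946]
tcp_rot: [-0.706, 0.708, 0.0, -0.001]
force: [0.5, -0.2, 0.7]
gripper_width: 0.798
finger_force: 0.0
```

Emit:
jog_arm --commands "1 40 5 0 0 0; 3 100 5 0 0 0; 5 160 5 0 0 0; 7 220 5 0 0 0; 9 280 5 0 0 0; 11 340 5 0 0 0; 13 400 5 0 0 0; 13.5 445 5 0 0 0"

```text
clock: 42.55
ee_pos: [0.4581, 0.4476, 0.1984]
tcp_rot: [-0.706, 0.708, -0.0, -0.0]
force: [0.5, -0.6, 0.1]
gripper_width: 0.801
finger_force: 0.0
```

Emit:
jog_arm --commands "0 8 -5 0 0 0; 0 8 -35 0 0 0; 0 8 -65 0 0 0; 0 8 -85 0 0 0; 0 8 -95 0 0 0; 0 8 -98 0 0 0; 0 8 -98 0 0 0; 0 8 -98 0 0 0"

```text
clock: 43.55
ee_pos: [0.4588, 0.4536, 0.1019]
tcp_rot: [-0.706, 0.708, 0.0, 0.001]
force: [0.1, 0.5, 0.5]
gripper_width: 0.802
finger_force: 0.0
```

Emit:
jog_arm --commands "0 0 0 0 0 0; 0 0 0 0 0 0; 0 0 0 0 0 0; 0 0 0 0 0 0; 0 0 0 0 0 0; 0 0 0 0 0 0; 0 0 0 0 0 0; 0 0 0 0 0 0" --hand 0

```text
clock: 44.55
ee_pos: [0.459, 0.4539, 0.1024]
tcp_rot: [-0.706, 0.708, 0.0, 0.001]
force: [-1.4, 0.5, 5.0]
gripper_width: 0.613
finger_force: 63.2
```

Emit:
jog_arm --commands "0 0 10 0 0 0; 0 0 30 0 0 0; 0 -5 60 0 0 0; 0 -20 90 0 0 0; -1 -50 120 0 0 0; -2 -85 145 0 0 0; -3 -125 158 0 0 0; -4 -165 158 0 0 0"

```text
clock: 45.55
ee_pos: [0.4539, 0.2869, 0.2594]
tcp_rot: [-0.706, 0.708, 0.0, 0.0]
force: [-0.2, -0.5, -3.3]
gripper_width: 0.622
finger_force: 63.8
```

Emit:
jog_arm --commands "-1 -45 0 0 0 0; -2 -95 0 0 0 0; -3 -145 0 0 0 0; -5 -195 0 0 0 0; -6 -245 0 0 0 0; -8 -295 0 0 0 0; -9 -338 0 0 0 0; -9.5 -362 0 0 0 0"

```text
clock: 46.55
ee_pos: [0.4434, -0.0756, 0.258]
tcp_rot: [-0.705, 0.709, 0.001, -0.001]
force: [0.2, 0.8, -3.3]
gripper_width: 0.617
finger_force: 63.7
```

Emit:
jog_arm --commands "0 -3 -10 0 0 0; 0 -5 -40 0 0 0; 0 -5 -75 0 0 0; 0 -5 -110 0 0 0; 0 -5 -140 0 0 0; 0 -5 -158 0 0 0; 0 -5 -166 0 0 0; 0 -5 -168 0 0 0"

```text
clock: 47.55
ee_pos: [0.4448, -0.0785, 0.0905]
tcp_rot: [-0.706, 0.708, 0.0, -0.0]
force: [-0.5, 0.0, -3.1]
gripper_width: 0.619
finger_force: 63.8
```

Emit:
jog_arm --commands "0 0 0 0 0 0; 0 0 0 0 0 0; 0 0 -1 0 0 0; 0 0 -2 0 0 0; 0 0 -3 0 0 0; 0 0 -3.5 0 0 0; 0 0 -3.5 0 0 0; 0 0 -3.5 0 0 0"

```text
clock: 48.55
ee_pos: [0.4449, -0.0788, 0.0874]
tcp_rot: [-0.706, 0.708, 0.0, -0.0]
force: [-0.7, 0.5, -3.8]
gripper_width: 0.618
finger_force: 63.8
```

Emit:
jog_arm --commands "0.4 0.3 -0.5 0 0 0; 0.4 0.3 -1 0 0 0; 0.4 0.3 -1.5 0 0 0; 0.4 0.3 -2 0 0 0; 0.4 0.3 -2.5 0 0 0; 0.4 0.3 -2.9 0 0 0; 0.4 0.3 -3.3 0 0 0; 0.4 0.3 -3.3 0 0 0"

```text
clock: 49.55
ee_pos: [0.4455, -0.0786, 0.085]
tcp_rot: [-0.706, 0.708, -0.0, -0.0]
force: [-2.1, 0.8, 6.7]
gripper_width: 0.617
finger_force: 64.9
```

Contact. Release, lift and retreat to the left so I can look.

Emit:
jog_arm --commands "0 0 0.4 0 0 0; 0 0 0.4 0 0 0; 0 0 0.4 0 0 0; 0 0 0.4 0 0 0; 0 0 0.4 0 0 0; 0 0 20 0 0 0; 0 0 65 0 0 0; 0 0 120 0 0 0" --hand 80

```text
clock: 50.55
ee_pos: [0.4445, -0.0786, 0.2046]
tcp_rot: [-0.706, 0.708, 0.001, -0.001]
force: [1.0, 0.2, -0.9]
gripper_width: 0.803
finger_force: 0.0
```

Emit:
jog_arm --commands "-5 -40 10 0 0 0; -10 -95 10 0 0 0; -15 -155 10 0 0 0; -20 -215 10 0 0 0; -30 -275 10 0 0 0; -40 -330 10 0 0 0; -50 -380 10 0 0 0; -55 -400 10 0 0 0"

```text
clock: 51.55
ee_pos: [0.3893, -0.4807, 0.2132]
tcp_rot: [-0.705, 0.709, 0.001, -0.0]
force: [0.0, 0.1, -0.1]
gripper_width: 0.802
finger_force: 0.0
```

```bash
python3 - <<'E'
from h import *
o=get_obs();print(o['ee_pos'],o['clock'],o['force'])
s=get_image('side')['color'];cv2.imwrite('pics/s8.png',s)
t=get_image('top')['color'];cv2.imwrite('pics/t8.png',t)
f=lambda i,y0,y1,x0,x1:cv2.resize(i[y0:y1,x0:x1],None,fx=4,fy=4,interpolation=cv2.INTER_CUBIC)
s0=cv2.imread('pics/side0.png');t0=cv2.imread('pics/top0.png')
o=np.vstack([np.hstack([f(s0,125,210,210,290),f(s,125,210,210,290)]),np.hstack([f(t0,160,220,238,318),f(t,160,220,285,365)])])
o=np.hstack([o[:,:],np.vstack([f(t,160,220,238,278),np.zeros((340,160,3),np.uint8)])])
cv2.imwrite('pics/c8.png',o)
E
```

```text
[ 0.38926104 -0.48074773  0.21319349] 51.55 [ 0.0418558   0.14731748 -0.11038167]
```

View pics/c8.png

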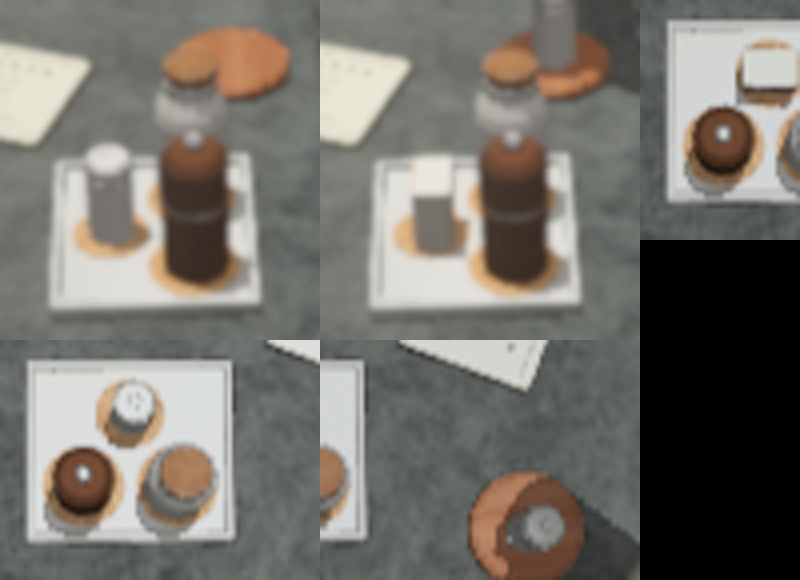

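The side and top pictures match the start: mill at crop (195,210) then and (515,210) now with its +320 offset, bottle at (190,65) and (510,65). The carton is upright on the back pad (434,210), and the salt is in the middle of the coaster (545,525).

```bash
python3 -c "
from workcell import *
print(sign_off())"
```

```text
the job is handed in; nothing more can be done
None
```

The job is done and handed in at about 52 s: salt in the middle of the coaster, carton upright on the back pad, and the bottle and mill back on their front pads within what the cameras can resolve. The mug was never approached.

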